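Clamp the tube racks on the platform shaker

TASK

First flip the shaker's cam lever fully open, and only then slide its clamp bar back and stand every yellow tube rack that is on the bench upright on the deck, side by side and lengthwise between the clamp bar and the fixed stop. With the lever still open, turn the adjusting nut clockwise until its pointer meets the index mark on the bar and slide the bar up until the racks are held snugly against the stop; then flip the lever fully shut. Do not tip the racks over, and leave the other things on the bench alone.

Things in the scene. Friction and masses are not known exactly. Their poses are not given: they have to be found in the camera images.
- shaker: platform shaker, fixed; white base 220 (x) x 340 (y) mm, black deck with its top 60 mm above the origin (centre of the underside). x runs from clamp bar to stop (away from the robot), y to the left, z up. Racks go on the deck between bar and stop, lengthwise along x, side by side in y (four fit 66 mm apart). Steel rails at y = +-150 mm (16 wide, 14 high) bound the deck
- stop_mid (a point): middle of the face of the fixed stop, an aluminium strip 284 mm long and 30 mm high across the far end of the deck; its face lies at shaker x = +85 mm and looks to -x. This point is 15 mm above the deck
- fence (a joint): slide of the aluminium clamp bar in m: 0 fully back (towards the robot), up to 0.085 towards the stop. Its face stands at shaker x = -0.05 + value, so the gap to the stop is 0.135 - value: 100 mm racks are gripped at 0.035. Bar 44 mm deep (x), its top 105 mm above the shaker's underside. It slides with about 7 N and stays where it is left
- fence_grip (a point): on the black upright fin in the middle of the clamp bar (shaker y = 0), to take or push it by: 14 mm thick along shaker x, 30 mm wide along y, 45 mm high, its top 150 mm above the shaker's underside. This point lies 15 mm below the fin's top, on the bar's centre line, which is at shaker x = -0.072 + fence
- lever (a joint): angle of the cam lever in rad: 0 shut (level above the bar, pointing along the shaker's -y towards the fin), 1.57 straight up, 2.4 fully open (leaning out over the shaker's left side). It swings about an axis along the shaker's x and stays where it is left (friction 0.12 N m). It rides on the bar
- lever_hinge (a point): the cam lever's hinge axis, on the bar's centre line, 130 mm to the left (shaker +y) of its middle, 140 mm above the shaker's underside. It moves with the bar
- lever_grip (a point): point on the lever's black grip, 60 mm from the hinge along the lever (which ends 74 mm from it); there the lever is 16 mm wide along the shaker's x and 10 mm thick. When shut it is 35 mm above the bar's top
- nut (a joint): turn of the adjusting nut in rad, 0 to 3, clockwise from above (tightening) positive. At 0 the white pointer line on its wing points along the shaker's -x (to the robot); at 1.57 along the shaker's +y, at the white index mark on the bar's top between nut and fin: the tension to set. Turning takes 0.05 N m
- nut_grip (a point): on the nut's vertical axis, at the height to grip: on the bar's centre line 90 mm to the right (shaker -y) of its middle, 133 mm above the shaker's underside, 28 mm above the bar's top and 12 mm below the wing's top. The wing is a black bar 46 mm long, 13 mm thick, 28 mm high, the pointer along it
- rack1: yellow tube rack with capped tubes, 0.22 kg: body 100 (x) x 40 (y) x 40 mm high, caps to 51 mm; upright carry-handle plate in the middle, 14 mm thick along x, 34 mm wide along y, from 40 to 100 mm above the underside. Origin: centre of the underside, z up. Racks are alike, symmetric end for end; two to four are present
- rack2: yellow tube rack with capped tubes, 0.22 kg: body 100 (x) x 40 (y) x 40 mm high, caps to 51 mm; upright carry-handle plate in the middle, 14 mm thick along x, 34 mm wide along y, from 40 to 100 mm above the underside. Origin: centre of the underside, z up. Racks are alike, symmetric end for end; two to four are present
- rack3: yellow tube rack with capped tubes, 0.22 kg: body 100 (x) x 40 (y) x 40 mm high, caps to 51 mm; upright carry-handle plate in the middle, 14 mm thick along x, 34 mm wide along y, from 40 to 100 mm above the underside. Origin: centre of the underside, z up. Racks are alike, symmetric end for end; two to four are present
- rack4: yellow tube rack with capped tubes, 0.22 kg: body 100 (x) x 40 (y) x 40 mm high, caps to 51 mm; upright carry-handle plate in the middle, 14 mm thick along x, 34 mm wide along y, from 40 to 100 mm above the underside. Origin: centre of the underside, z up. Racks are alike, symmetric end for end; two to four are present
- pipette1: a pipette lying on the bench, 220 mm long, to be left alone; origin under its middle
- pipette2: another pipette lying on the bench, 220 mm long, to be left alone
- marker: black marker pen, 130 mm long, lying on the bench, to be left alone
- tip_box: box of pipette tips, 120 x 85 x 67 mm, to be left alone
- slide_box: grey slide box, 100 x 80 x 35 mm, to be left alone
- reagent: reagent jar, 60 mm across, 120 mm high, to be left alone
There are look-alikes about, which are no part of the job. Leave any orange or red look-alike of the rack4 alone. Leave any black look-alike of the rack3 alone.

How it is judged:
By the outcome, as a careful person would: the job done as asked, in the order asked, and still so for the second after the job is handed in, with the robot touching nothing.
Of rack1, rack2, rack3, rack4 only 2 to 4 are there at a start; the rules pass over those that are not, and their reading is None.
At some moment in a run one of rack1, rack2, rack3, rack4 may be knocked a few centimetres aside while the robot is not near it.
It also fails if it takes over 210 s, if anything falls off the work surface, if the arm or the gripper's body presses on something with over 40 N, if the wrist force passes 120 N, or if a joint passes its speed limit or range.

ROBOT

A 6-joint arm with a two-finger parallel gripper is mounted at the origin on the work surface. World frame = base frame: x ahead of the robot, y to its left, z up, the work surface at z = 0. Lengths are in m, angles in rad, forces in N, time in s.
With the tool pointing down it reaches from about 0.35 to 0.975 m from the base axis. Payload 7.1 kg.
Tool frame: the origin (TCP) lies midway between the tips of the shut fingers; the grasp point (between the pads) lies 19 mm behind it; z points along the fingers, y is the line along which they close (so a half turn about z gives the same grasp; the last joint's range is limited). The gripper opens to 88 mm and grips with 3 to 60 N. Pads are 20 mm wide; open, the fingers measure 115 mm over their backs; the gripper's body (75 mm by 178 mm) begins 61 mm behind the grasp point.
Start: joints at [1.267, 0.423, 1.63, -0, 1.089, -0.019], TCP at [0.176, 0.6, 0.223] pointing down, gripper open.
Joint ranges: [-3, 3], [-0.9, 2.11], [0.09, 2.58], [-1.31, 4.45], [0.11, 2.69], [-2.54, 2.54]. Speed limits (rad/s): [2.39, 2.39, 3.01, 3.14, 3.14, 3.14].

INTERFACE

Orientations are given as a unit quaternion [w, x, y, z].
In Python, from station import move_pose, movel, movej, command_gripper, wait, inverse_kinematics, read_camera, camera_info, MotionError, job_done, get_time, get_joint_pos, get_qvel, get_effort, get_tcp_pos, get_ee_rot, get_ft_force, get_ft_torque, get_grip_width, get_finger_force gives the robot as it stands. Calls block until the motion is done:
- move_pose(position, orientation): joint-space move of the TCP to a pose.
- movel(position, frame=None, v=0.15, until_force=None): straight line of the TCP; frame=None keeps the orientation; v is the mean speed in m/s. With until_force (N) it stops when the force on the tool has changed by that much, and returns True; else False.
- movej(angles): joint-space move.
- command_gripper(opening): opening from 0.0 (shut) to 1.0 (fully open); the grip force is fixed at half the most; returns when the fingers have stopped.
- wait(seconds).
- inverse_kinematics(position, orientation): joint angles nearest the present ones, or None.
- read_camera(name): name is "side" or "top"; returns the picture (384x512x3 uint8, red, green, blue); there is no depth.
- camera_info(name): a dict with "intrinsics" (3x3 intrinsics, pixels), "dist" ([k1, k2, p1, p2, k3] as OpenCV has them; the pictures are not rectified), "T" (4x4, takes a point from camera to world coordinates). Camera axes: x right, y up, looking along -z (the intrinsics and any distortion apply to the point x, -y, -z); pixel columns grow to the right and rows downward; lengths in m; the calibration is good to about 2 mm. A picture is of the moment at which its call begins. camera_info takes no time and is no camera call.
A pose or a line that the arm cannot do raises MotionError and nothing moves.
- job_done(): hands the job in; it is judged then, once.
Readings, each from a call of its own:
- get_time(): time.
- get_joint_pos(): joint angles.
- get_qvel(): joint speeds.
- get_effort(): joint torques, N m.
- get_tcp_pos(): TCP position.
- get_ee_rot(): TCP orientation.
- get_ft_force(): force on the tool from outside, world axes, zero at the start.
- get_ft_torque(): the same for the moment, N m.
- get_grip_width(): opening from 0.0 (shut) to 1.0 (fully open).
- get_finger_force(): force on a finger pad.
Only numpy, scipy, OpenCV 4.12 (cv2) and the standard library are available. Lean on these libraries where they do the work, as an engineer would, in place of code of your own. Each camera call takes 0.05 s, during which the arm holds its last target. There are 200 camera calls.

## Working session

There is one attempt and no reset: what is moved stays moved. The work goes in short steps, each a Python script; the robot and the scene stay as the last script left them, time stands still between calls to the robot, and variables do not carry over. Pictures are saved under pics/ and viewed, at most 17 in all, crops included, and the job is handed in when it is done.

```bash
ls; mkdir -p pics
python3 - <<'E'
from station import *
import cv2,numpy as np
for n in("top","side"):
    im=read_camera(n); cv2.imwrite(f"pics/{n}0.png",cv2.resize(im[:,:,::-1],(800,600),interpolation=cv2.INTER_CUBIC)); np.save(f"pics/{n}0.npy",im)
    c=camera_info(n); print(n,np.round(c["intrinsics"],1).tolist(),np.round(c["dist"],3),np.round(c["T"],3).tolist())
print(get_ee_rot(),get_time())
E
```

```text
pics
top [[455.2, 0.0, 258.1], [0.0, 455.2, 190.6], [0.0, 0.0, 1.0]] [-0.074  0.     0.     0.     0.   ] [[-0.021, 0.982, -0.187, 0.192], [-0.999, -0.025, -0.021, -0.076], [-0.025, 0.186, 0.982, 1.511], [0.0, 0.0, 0.0, 1.0]]
side [[389.7, 0.0, 251.4], [0.0, 389.7, 182.1], [0.0, 0.0, 1.0]] [0.023 0.    0.    0.    0.   ] [[0.968, 0.105, -0.227, 0.198], [-0.249, 0.473, -0.845, -1.096], [0.019, 0.875, 0.484, 0.729], [0.0, 0.0, 0.0, 1.0]]
[-1.05812778e-04  1.41908582e-01  9.89879546e-01 -6.53073021e-04] 0.1
```

View pics/top0.png

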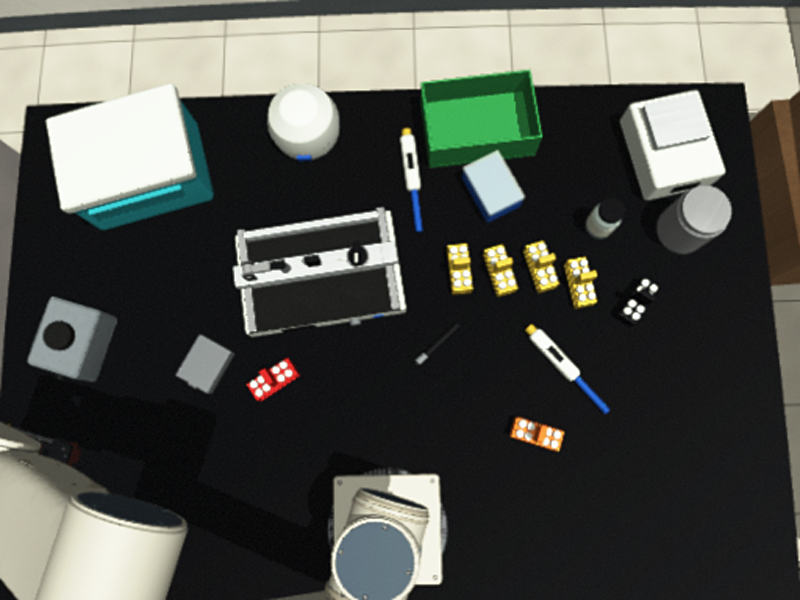

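View pics/side0.png

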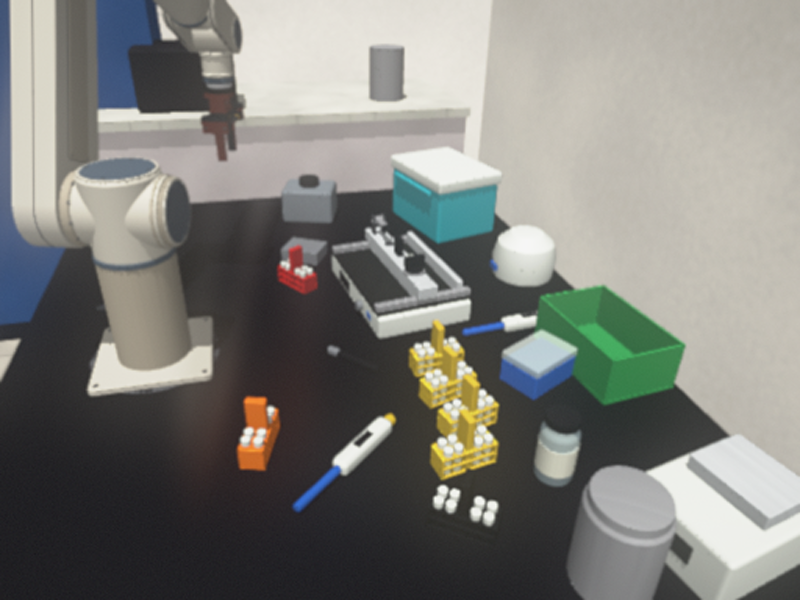

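Top view: four yellow racks at about (459,268), (500,270), (541,266) and (581,281). The shaker is around (320,270) with the lever shut, pointing right. I'll zoom in on the shaker and write helpers.

```bash
cat > h.py <<'E'
from station import *
import cv2,numpy as np
from scipy.spatial.transform import Rotation as R
def ray(n,uv):
    c=camera_info(n);T=np.array(c["T"]);K=np.array(c["intrinsics"]);d=np.array(c["dist"])
    p=cv2.undistortPoints(np.array(uv,float).reshape(-1,1,2),K,d)[:,0]
    D=np.c_[p[:,0],-p[:,1],-np.ones(len(p))]@T[:3,:3].T
    return T[:3,3],D
def onplane(n,uv,z):
    o,D=ray(n,uv); return o+D*((z-o[2])/D[:,2])[:,None]
def proj(n,P):
    c=camera_info(n);T=np.array(c["T"]);K=np.array(c["intrinsics"]);d=np.array(c["dist"])
    q=(np.atleast_2d(P)-T[:3,3])@T[:3,:3]; q=q*[1,-1,-1]
    return cv2.projectPoints(q.reshape(-1,1,3),np.zeros(3),np.zeros(3),K,d)[0][:,0]
def crop(n,x0,y0,x1,y1,f,s,marks=()):
    im=np.ascontiguousarray(read_camera(n)[y0:y1,x0:x1,::-1]); im=cv2.resize(im,None,fx=s,fy=s,interpolation=cv2.INTER_CUBIC)
    for m in marks: 
        p=((m[0]-x0+.5)*s-.5,(m[1]-y0+.5)*s-.5); cv2.circle(im,(int(p[0]),int(p[1])),3,(0,255,0),1)
    cv2.imwrite(f"pics/{f}.png",im)
E
python3 - <<'E'
from h import *
crop("top",140,128,268,218,"t1",6)
crop("side",205,125,310,215,"s1",6)
im=read_camera("top"); hsv=cv2.cvtColor(im,cv2.COLOR_RGB2HSV)
m=cv2.inRange(hsv,(22,120,60),(34,255,255)); m=cv2.morphologyEx(m,cv2.MORPH_CLOSE,np.ones((5,5)))
for c in cv2.findContours(m,0,2)[0]:
    if cv2.contourArea(c)>100:
        r=cv2.minAreaRect(c); print(np.round(r[0],1),np.round(r[1],1),round(r[2],1),cv2.contourArea(c), onplane("top",[r[0]],.04).round(3))
E
```

```text
[373.2 179.7] [32.5 19.4] 76.0 467.5 [[ 0.499 -0.426  0.04 ]]
[321. 172.] [32.3 17.1] 71.6 439.5 [[ 0.529 -0.254  0.04 ]]
[294.4 171.4] [32.4 14.5] 82.9 407.5 [[ 0.534 -0.166  0.04 ]]
[347.4 169.6] [32.3 18.7] 71.6 460.0 [[ 0.535 -0.342  0.04 ]]
```

View pics/t1.png

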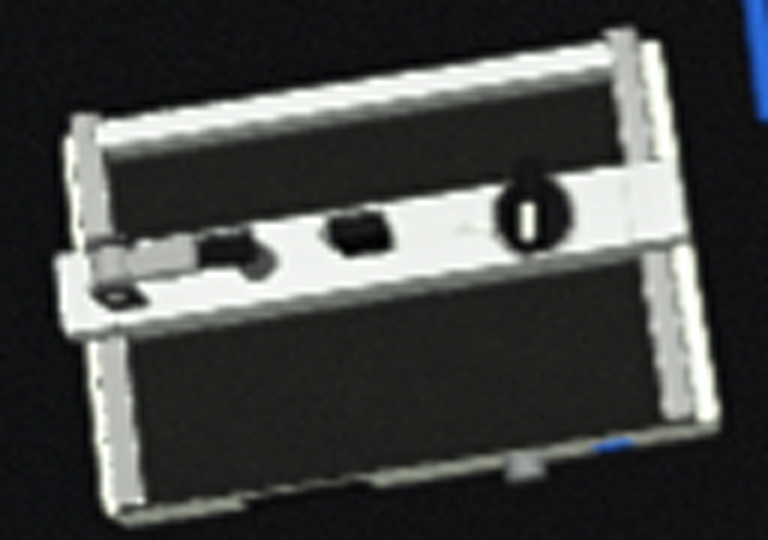

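View pics/s1.png

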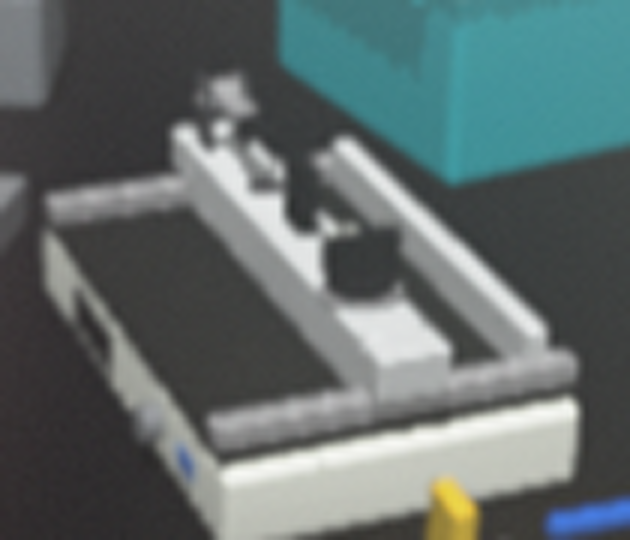

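Crop top: bar top corners are at about (57,257), (680,163), (688,235) and (68,330). The stop's front top edge runs (108,146) to (612,68), the fin is at (360,228), and the nut is at (533,208) with its pointer towards the robot. I'll fit the shaker pose.

Run:
```python
from h import *
from scipy.optimize import least_squares
C=lambda p:np.array(p)/6-.42+[140,128]
# bar corners (far L, far R, near R, near L): half length L
obs=C([(57,257),(680,163),(688,235),(68,330),(108,146),(612,68),(360,216),(533,208),(122,513),(718,425)])
def model(q):
    X,Y,a,f,L=q; b=-.072+f
    P=np.array([(b+.022,L,.105),(b+.022,-L,.105),(b-.022,-L,.105),(b-.022,L,.105),(.085,.142,.09),(.085,-.142,.09),(b,0,.15),(b,-.09,.145),(-.11,.17,.05),(-.11,-.17,.05)])
    c,s=np.cos(a),np.sin(a); return P@np.array([[c,s,0],[-s,c,0],[0,0,1]])+[X,Y,0]
r=least_squares(lambda q:(proj("top",model(q))-obs).ravel(),[.55,.12,.1,.06,.16],loss='soft_l1')
print(r.x.round(4)); print((proj("top",model(r.x))-obs).round(1).tolist())
np.save("pose.npy",r.x)
pts=model(r.x); crop("side",205,125,310,215,"s2",6,proj("side",pts)); crop("top",140,128,268,218,"t2",6,proj("top",pts))
a=cv2.imread("pics/s2.png");b=cv2.imread("pics/t2.png");h=500
cv2.imwrite("pics/fit.png",cv2.resize(np.hstack([cv2.resize(a,(630,540)),cv2.resize(b,(768,540))]),(800,309)))
# racks: handle tops and body edges
for n,box in(("top",(275,145,400,205)),): crop(n,*box,"r1",6)
```

```text
[0.5329 0.1316 0.1249 0.0749 0.1675]
[[0.3, -0.8], [-0.2, -0.6], [0.4, 0.7], [-0.2, 0.4], [-1.1, -0.1], [0.9, 0.0], [0.0, 1.5], [0.1, -1.0], [-2.8, 0.3], [0.7, -0.3]]
```

View pics/fit.png

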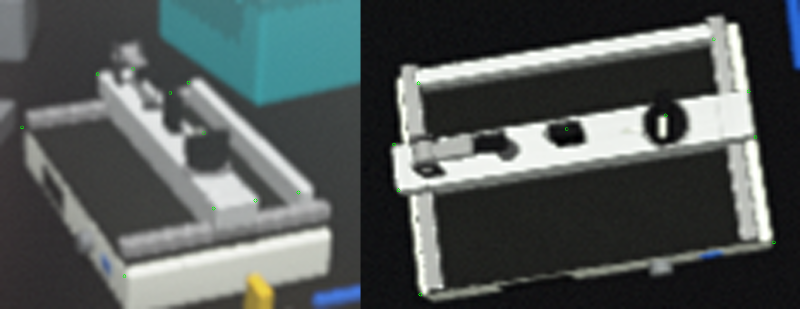

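View pics/r1.png

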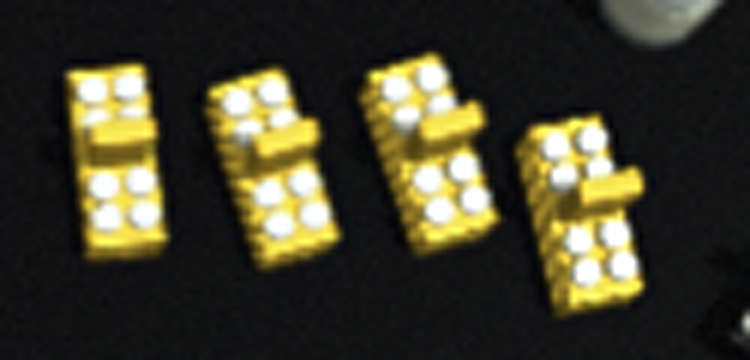

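The fit lands on the features in both views: fence ≈ 0.075, nut 0, lever shut. The four racks are upright, with a black, a red and an orange look-alike elsewhere. First step is to open the lever.

```bash
cat >> h.py <<'E'
X,Y,A,F0,_=np.load("pose.npy")
def W(x,y,z): return np.array([X+np.cos(A)*x-np.sin(A)*y, Y+np.sin(A)*x+np.cos(A)*y, z])
def S(p): d=np.array(p)[:2]-[X,Y]; return np.array([np.cos(A)*d[0]+np.sin(A)*d[1],-np.sin(A)*d[0]+np.cos(A)*d[1],p[2]])
def Q(phi):  # tool down, closing line along world angle phi
    return R.from_euler('xz',[np.pi,phi+np.pi/2]).as_quat(scalar_first=True)
def G(p): return np.array(p)-[0,0,.019]  # grasp point -> TCP (tool down)
def opn(w): command_gripper(w/.088)
def lev(th,f): return G(W(-.072+f,.13-.06*np.cos(th),.14+.06*np.sin(th)))
def st(*m): print(*m,"t",round(get_time(),1),"S",S(get_tcp_pos()).round(4),"grip",round(get_grip_width()*88,1),"F",np.round(get_ft_force(),1))
E
python3 - <<'E'
from h import *
q=Q(A); p=lev(0,F0)
move_pose(p+[0,0,.12],q); opn(.04); st()
movel(p+[0,0,.0],q,v=.12); st()
command_gripper(0); st("gripped")
for th in np.linspace(0,2.45,22)[1:]: movel(lev(th,F0),q,v=.12)
st("open")
opn(.045); movel(get_tcp_pos()+[0,0,.1],v=.15); st()
crop("side",205,105,310,215,"s3",5); crop("top",140,128,268,218,"t3",5)
a=cv2.imread("pics/s3.png");b=cv2.imread("pics/t3.png");h=max(a.shape[0],b.shape[0])
pad=lambda i:cv2.copyMakeBorder(i,0,h-i.shape[0],0,0,0)
i=np.hstack([pad(a),pad(b)]); cv2.imwrite("pics/l.png",cv2.resize(i,(800,int(800*h/i.shape[1]))))
E
```

```text
t 3.2 S [0.0029 0.07   0.241 ] grip 39.8 F [-1.3 -0.3 -0.1]
t 4.3 S [0.0035 0.0701 0.1217] grip 39.9 F [0.1 0.  0.7]
gripped t 4.8 S [0.0041 0.0701 0.1216] grip 15.7 F [ 4.6 -1.3  1.4]
open t 10.1 S [0.0027 0.1764 0.1589] grip 0.3 F [ 0.1 -0.3 -1. ]
t 11.8 S [0.0024 0.176  0.2585] grip 44.9 F [-0.7  0.9 -0.6]
```

View pics/l.png

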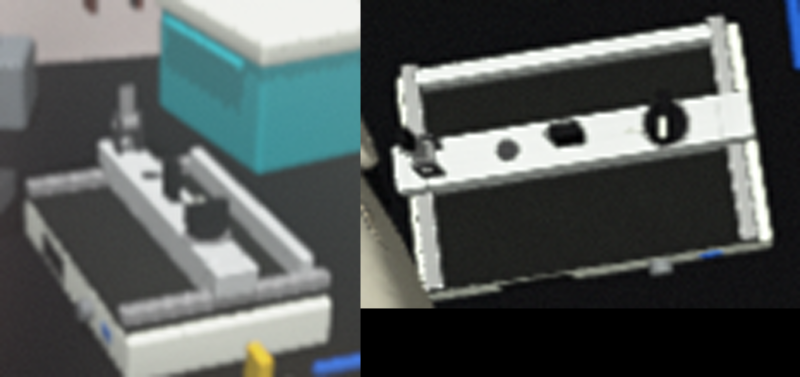

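The lever slipped out of the pads near vertical and stands at roughly 90° (black grip at (418,140) in the right half). I'll push it the rest of the way with shut fingers.

Run:
```python
from h import *
q=Q(A); b=-.072+F0
command_gripper(0)
movel(W(b,.085,.26),q,v=.2); movel(W(b,.085,.178),v=.15); st()
print(movel(W(b,.162,.178),v=.05,until_force=14)); st("pushed")
movel(W(b,.13,.178),v=.15); movel(W(b,.09,.26),v=.2)
move_pose(W(b,0,.25),q)
crop("side",205,105,310,215,"s4",5); crop("top",140,128,268,218,"t4",5)
a=cv2.imread("pics/s4.png");b=cv2.imread("pics/t4.png");h=max(a.shape[0],b.shape[0])
pad=lambda i:cv2.copyMakeBorder(i,0,h-i.shape[0],0,0,0)
i=np.hstack([pad(a),pad(b)]); cv2.imwrite("pics/l2.png",cv2.resize(i,(800,int(800*h/i.shape[1]))))
```

```text
t 14.0 S [0.0034 0.0856 0.1784] grip 0.2 F [-0.3  0.2 -0.5]
True
pushed t 15.3 S [0.003  0.1563 0.178 ] grip 0.5 F [ 0.9 -4.3  5.1]
```

View pics/l2.png

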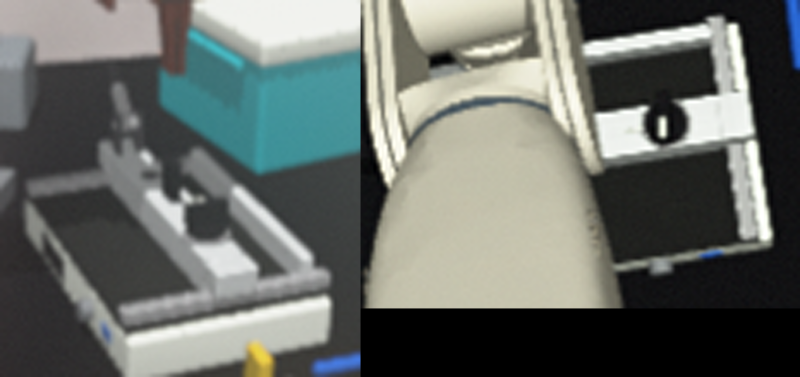

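The push met the end stop where expected: finger at y = 0.156 against 0.151–0.156 computed. Next I slide the bar back and measure the racks.

```bash
cat >> h.py <<'E'
def racks(dbg=False):
    im=read_camera("top"); hsv=cv2.cvtColor(im,cv2.COLOR_RGB2HSV)
    y=cv2.inRange(hsv,(22,120,60),(34,255,255)); y=cv2.morphologyEx(y,cv2.MORPH_CLOSE,np.ones((5,5)))
    w=cv2.inRange(hsv,(0,0,140),(179,70,255)); out=[]
    for c in cv2.findContours(y,0,2)[0]:
        if cv2.contourArea(c)<150: continue
        m=np.zeros_like(y); cv2.drawContours(m,[cv2.convexHull(c)],-1,255,-1)
        v,u=np.nonzero(w&m)
        if len(u)<20: continue
        P=onplane("top",np.c_[u,v],.05)[:,:2]
        (cx,cy),(a,b),t=cv2.minAreaRect((P*1000).astype(np.float32))
        if a<b: t+=90
        t=(t+90)%180-90
        out.append((cx/1000,cy/1000,np.radians(t),max(a,b),min(a,b)))
    return sorted(out,key=lambda r:-r[1])
E
python3 - <<'E'
from h import *
q=Q(A); b=-.072+F0
opn(.045); p=G(W(b,0,.135)); movel(p+[0,0,.06],q,v=.2); movel(p,v=.1); command_gripper(0); st("fin")
fx=S(get_tcp_pos())[0]
print(movel(W(-.076,0,p[2]),v=.05,until_force=25)); st("back")
opn(.04); movel(get_tcp_pos()+[0,0,.1],v=.2)
movel(W(-.04,-.15,.3),v=.3); st()
for r in racks(): print(np.round(r,3), S([r[0],r[1],0]).round(3))
crop("top",140,128,396,218,"t5",3)
E
```

```text
fin t 19.5 S [0.0042 0.     0.1164] grip 13.7 F [ 5.  -0.3 -1.5]
True
back t 20.9 S [-0.0692 -0.0007  0.1163] grip 14.2 F [3.7 0.4 0.8]
t 22.9 S [-0.0411 -0.1493  0.2982] grip 40.0 F [-0.2 -0.1  0.7]
[ 0.536 -0.165  0.094 85.993 36.202] [-0.034 -0.295  0.   ]
[ 0.531 -0.252  0.293 85.862 37.638] [-0.05 -0.38  0.  ]
[ 0.536 -0.341  0.271 85.559 36.063] [-0.055 -0.469  0.   ]
[ 0.5   -0.422  0.165 85.551 35.955] [-0.102 -0.545  0.   ]
```

View pics/t5.png

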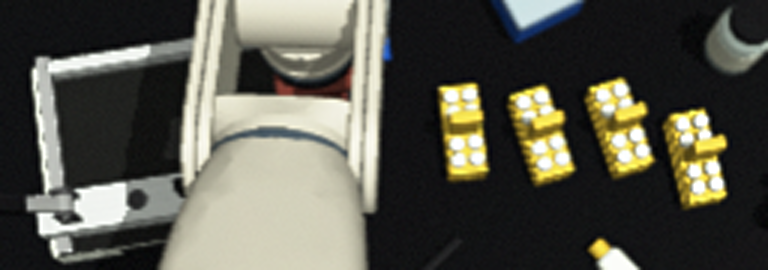

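The bar is back and the lever is at its open position. The four racks are detected, with all four cap rectangles about 86x36. Now the first rack.

```bash
cat >> h.py <<'E'
def pick_place(slot_y, x=.030):
    rs=[r for r in racks() if S([r[0],r[1],0])[1]<-.19 and r[3]>80]
    print(len(rs),[np.round(r[:4],3).tolist() for r in rs]); r=rs[0]
    h=np.array([r[0],r[1],.08]); q=Q(r[2])
    opn(.04); move_pose(G(h+[0,0,.07]),q)
    r2=racks()  # knocked meanwhile?
    movel(G(h),q,v=.12); command_gripper(0); st("pick")
    if not .011<get_grip_width()*.088<.018: raise SystemExit("bad grip")
    movel(G(h+[0,0,.175]),v=.25)
    t=W(x,slot_y,.06+.08); qa=Q(A)
    move_pose(G(t+[0,0,.12]),qa); movel(G(t+[0,0,.006]),v=.15)
    print("touch",movel(G(t-[0,0,.005]),v=.03,until_force=5)); st("down")
    opn(.034); movel(get_tcp_pos()+[0,0,.12],v=.25); st("done")
E
python3 - <<'E'
from h import *
pick_place(.099)
movel(W(-.03,-.2,.3),v=.3)
crop("top",140,128,396,218,"t6",3)
E
```

```text
4 [[0.536, -0.165, 0.094, 85.993], [0.531, -0.252, 0.293, 85.862], [0.536, -0.341, 0.271, 85.559], [0.5, -0.422, 0.165, 85.551]]
pick t 25.4 S [-0.0332 -0.295   0.0614] grip 14.1 F [1.8 1.  3.4]
touch True
down t 29.0 S [0.0312 0.0993 0.1213] grip 14.1 F [0.4 0.6 3.6]
done t 30.1 S [0.0294 0.0987 0.2393] grip 33.5 F [ 0.2  0.7 -0.2]
```

View pics/t6.png

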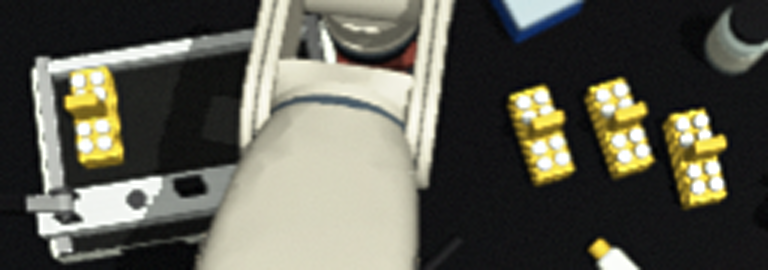

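The first rack stands at the left of the deck (95,115), lengthwise. I'll do the others.

Run:
```python
from h import *
for y in(.033,-.033,-.099): pick_place(y)
movel(W(-.03,-.3,.3),v=.3)
for r in racks(): print(np.round(r,3), S([r[0],r[1],0]).round(3))
crop("top",140,128,396,218,"t7",3)
```

```text
3 [[0.531, -0.252, 0.293, 85.862], [0.536, -0.34, 0.271, 85.559], [0.5, -0.422, 0.165, 85.551]]
pick t 34.0 S [-0.0496 -0.3804  0.0615] grip 13.9 F [0.1 0.6 3.8]
touch True
down t 37.7 S [0.0312 0.0332 0.1213] grip 14.2 F [-0.2  0.3  2.6]
done t 38.8 S [0.0294 0.0328 0.2394] grip 34.1 F [-1.3  0.1 -1. ]
2 [[0.536, -0.341, 0.271, 85.559], [0.5, -0.422, 0.165, 85.551]]
pick t 42.4 S [-0.0548 -0.4692  0.0616] grip 14.0 F [1.1 0.2 3. ]
touch True
down t 46.1 S [ 0.0312 -0.0329  0.1213] grip 13.7 F [ 0.5 -0.2  3.9]
done t 47.3 S [ 0.0294 -0.0331  0.2393] grip 33.9 F [-0.6  0.1 -0.7]
1 [[0.5, -0.422, 0.165, 85.551]]
pick t 50.9 S [-0.1016 -0.5452  0.0616] grip 14.0 F [1.  1.1 3.4]
touch True
down t 54.7 S [ 0.0312 -0.0991  0.1213] grip 13.9 F [0.6 0.8 2.8]
done t 55.9 S [ 0.0295 -0.099   0.2394] grip 34.1 F [0.3 0.4 0.3]
[  0.576   0.18   -1.445 173.324  95.662] [0.049 0.042 0.   ]
[5.9000e-01 4.2000e-02 1.2600e-01 8.7852e+01 3.6875e+01] [ 0.045 -0.096  0.   ]
```

View pics/t7.png

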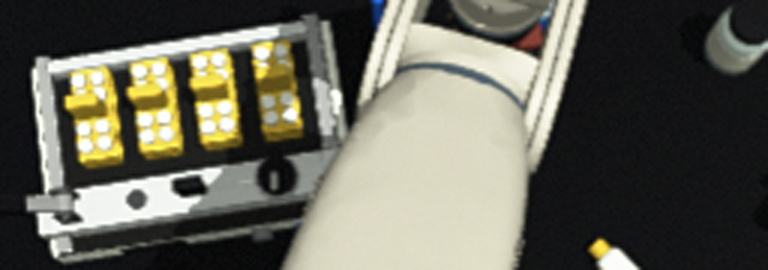

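All four racks stand between bar and stop. Now the nut, whose pointer still faces the robot.

Run:
```python
from h import *
p=G(W(-.0695,-.09,.133)); 
opn(.034); move_pose(p+[0,0,.1],Q(A+np.pi/2)); print(get_joint_pos()[5]); movel(p,v=.12); command_gripper(0); st("nut")
for k in np.linspace(0,np.pi/2,9)[1:]: movel(p,Q(A+np.pi/2-k),v=.05)
st("turned"); print(get_joint_pos()[5],get_ft_torque())
e=R.from_quat(np.array(get_ee_rot()),scalar_first=True).as_matrix()[:,1]; print("closing angle err",(np.arctan2(e[1],e[0])-A+np.pi/2)%np.pi-np.pi/2)
opn(.034); movel(get_tcp_pos()+[0,0,.12],v=.2)
move_pose(W(-.07,-.3,.3),Q(A)); st()
crop("top",140,128,268,218,"t8",6)
```

```text
-1.648621869607715
nut t 59.6 S [-0.0651 -0.0887  0.1178] grip 12.9 F [-4.6 14.5 39.1]
turned t 62.4 S [-0.0631 -0.087   0.1179] grip 13.0 F [ 1.4 27.2 31.9]
-0.07843033317756375 [4.48686538 0.10988171 0.03500203]
closing angle err -0.0038264206339055917
t 64.6 S [-0.0705 -0.2991  0.2988] grip 33.7 F [ 0.   0.3 -0.6]
```

View pics/t8.png

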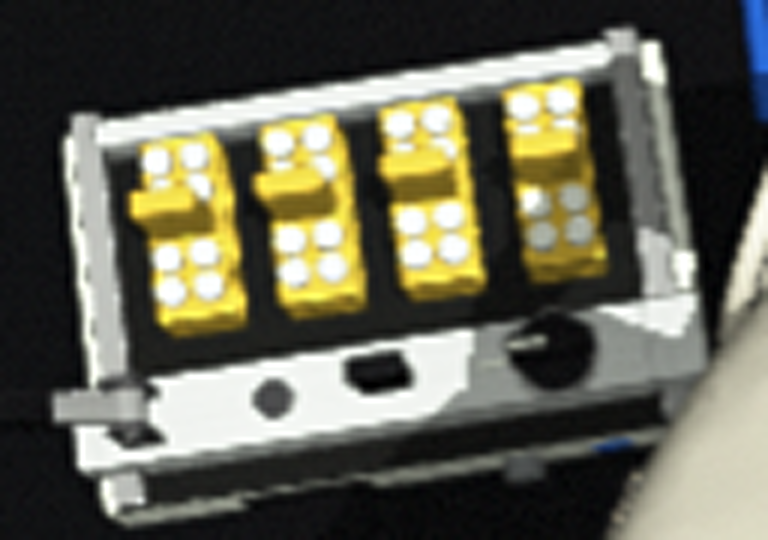

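The pointer now lies along the bar towards the index mark, at (527,344), maybe a few degrees short. I'll measure its angle.

Run:
```python
from h import *
ims=np.mean([read_camera("top").astype(float).sum(2) for _ in range(3)],0)
# nut region: full-res pixel window
x0,y0,x1,y1=222,181,234,191
w=ims[y0:y1,x0:x1]; np.set_printoptions(linewidth=200); print(w.astype(int))
v,u=np.mgrid[y0:y1,x0:x1]; P=onplane("top",np.c_[u.ravel(),v.ravel()],.145)
s=np.array([S(p)[:2] for p in P]); 
c=proj("top",[W(-.0695,-.09,.145),W(-.0695,-.067,.145),W(-.0695,-.055,.105)]); print(c.round(2))
```

```text
[[116 116 141 188 231 210 117  53  50  36  40  39]
 [414 405 407 385 295 142  50  30  31  30  35  39]
 [425 416 345 231 161  74  78 112  99  43  34  40]
 [416 376 274 235 266 260 313 416 353 100  40  42]
 [419 357 358 466 462 395 309 290 221  71  47  50]
 [428 379 273 186 163 139 106  90  68  34  35  31]
 [433 433 321  83  21  25  21  20  26  23  17  28]
 [488 470 363 149  37  19  31  35  34  32  41  45]
 [421 432 395 284 133  53  38  40  41  43  43  44]
 [428 433 437 403 288 136  51  36  45  44  41  47]]
[[231.63 183.85]
 [224.22 184.95]
 [221.71 188.03]]
```

The pointer slopes −0.15 px/px against −0.148 for the bar, so the nut is at the mark. Next I slide the bar up.

Run:
```python
from h import *
q=Q(A); p=G(W(-.0695,0,.135))
opn(.04); move_pose(p+[0,0,.1],q); movel(p,v=.12); command_gripper(0); st("fin")
print(movel(W(-.044,0,p[2]),v=.05,until_force=35)); st("near")
print(movel(W(-.024,0,p[2]),v=.025,until_force=24)); st("snug")
opn(.034); wait(.2); st(); movel(get_tcp_pos()+[0,0,.12],v=.2)
movel(W(-.05,-.3,.3),v=.3); st()
crop("top",140,128,268,218,"t9",6)
```

```text
fin t 67.9 S [-0.0693  0.      0.1163] grip 13.9 F [-0.2  0.4  5. ]
False
near t 68.5 S [-0.0443  0.0003  0.1163] grip 13.6 F [-3.4  0.9  6.2]
True
snug t 69.1 S [-0.0345  0.0004  0.1163] grip 14.0 F [-3.2 -0.2  5.3]
t 69.8 S [-0.0348  0.0003  0.1158] grip 34.0 F [0.1 0.6 0.5]
t 71.8 S [-0.0504 -0.2989  0.2991] grip 33.8 F [ 0.   0.6 -0. ]
```

View pics/t9.png

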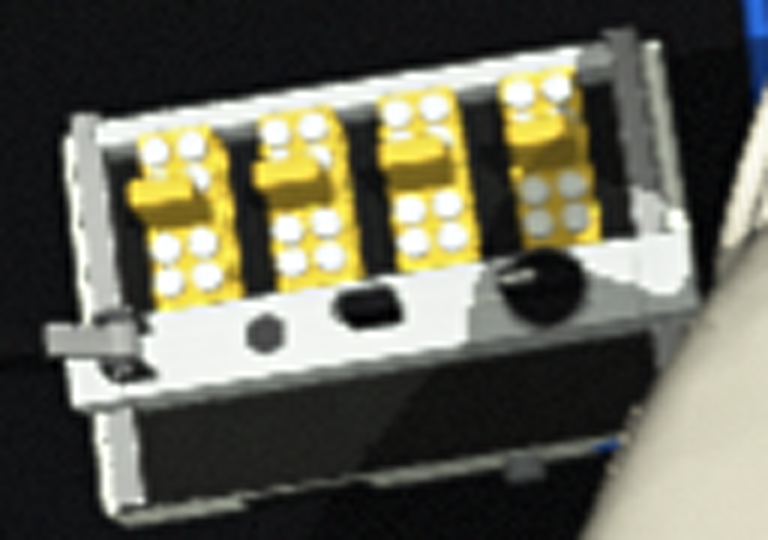

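The bar is at fence ≈ 0.035, with the racks tight against the stop and the lever still open out to the left (70,340). Now I push the lever shut.

Run:
```python
from h import *
q=Q(A); b=-.0347
command_gripper(0)
movel(W(b,-.1,.33),q,v=.3); move_pose(W(b,.225,.28),q); movel(W(b,.225,.167),v=.15); st()
print(movel(W(b,.122,.167),v=.06,until_force=25)); st("past vertical")
movel(W(b,.14,.167),v=.1); movel(W(b,.14,.25),v=.2); movel(W(b,.085,.25),v=.2)
print(movel(W(b,.085,.138),v=.05,until_force=25)); st("down")
movel(W(b,.085,.25),v=.15); move_pose(W(b,-.3,.3),q); st()
crop("top",140,128,268,218,"t10",6)
crop("side",205,105,310,215,"s10",6)
a=cv2.imread("pics/s10.png");c=cv2.imread("pics/t10.png");h=max(a.shape[0],c.shape[0])
pad=lambda i:cv2.copyMakeBorder(i,0,h-i.shape[0],0,0,0)
i=np.hstack([pad(a),pad(c)]); cv2.imwrite("pics/end.png",cv2.resize(i,(800,int(800*h/i.shape[1]))))
```

```text
t 75.4 S [-0.034   0.2251  0.1678] grip 0.8 F [-0.3  0.3 -0.4]
True
past vertical t 76.2 S [-0.0335  0.1986  0.1684] grip 0.2 F [-0.3  2.8  1.8]
False
down t 80.3 S [-0.0346  0.085   0.1382] grip 0.9 F [ 0.7 -0.2 -0.1]
t 82.7 S [-0.0346 -0.2991  0.2996] grip 0.3 F [-1.2 -0.5 -0.4]
```

View pics/end.png

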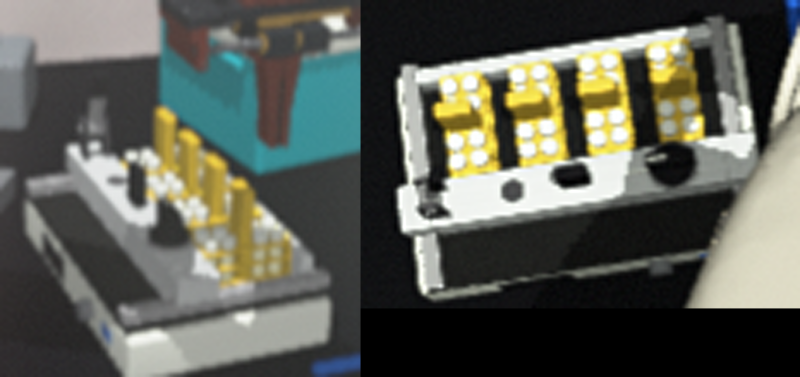

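The push stopped on the first contact. The later move past y = 0.14 left the lever about upright, its grip at (430,188) in the top view. I'll push on from there, lower and slower.

Run:
```python
from h import *
q=Q(A); b=-.0347
move_pose(W(b,.185,.28),q); movel(W(b,.185,.172),v=.15); st()
print(movel(W(b,.115,.172),v=.03,until_force=30)); st("past vertical")
crop("side",205,105,310,215,"s11",5)
movel(W(b,.14,.172),v=.1); movel(W(b,.14,.25),v=.2); movel(W(b,.085,.25),v=.2)
print(movel(W(b,.085,.138),v=.04,until_force=25)); st("down")
movel(W(b,.085,.25),v=.15); move_pose(W(b,-.3,.3),q); st()
crop("top",140,128,268,218,"t11",5)
a=cv2.imread("pics/s11.png");crop("side",205,105,310,215,"s12",5);d=cv2.imread("pics/s12.png");c=cv2.imread("pics/t11.png");h=max(a.shape[0],c.shape[0])
pad=lambda i:cv2.copyMakeBorder(i,0,h-i.shape[0],0,0,0)
i=np.hstack([pad(d),pad(c)]); cv2.imwrite("pics/end2.png",cv2.resize(i,(800,int(800*h/i.shape[1]))))
```

```text
t 85.4 S [-0.0341  0.1851  0.1727] grip 0.8 F [ 0.6 -0.2  0.4]
False
past vertical t 87.9 S [-0.0347  0.1149  0.1721] grip 0.5 F [-0.6  2.   1.1]
True
down t 91.6 S [-0.0347  0.0848  0.145 ] grip 0.6 F [-1.3 -1.2 10. ]
t 93.9 S [-0.0346 -0.2991  0.2996] grip 0.4 F [ 0.2  0.7 -0.2]
```

View pics/end2.png

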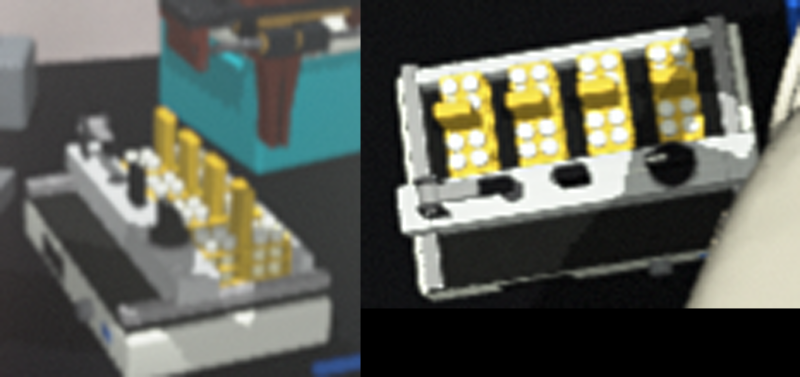

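The lever lies shut along the bar. The finger met a hard stop at z = 0.145, exactly its shut height. Racks, nut and bar are in place, so I'm handing in.

```bash
python3 -c "
from station import *
print(job_done())"
```

```text
the job is handed in; nothing more can be done
None
```

The job is done and handed in: all four yellow racks are clamped upright against the stop, the nut is at its index mark and the lever is shut; nothing else was moved on purpose, but I did not check the other items' positions at the end.

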